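Clear the pan and open the spice drawer

ROBOT

A 7-joint arm with a two-finger parallel gripper is mounted at the origin on the work surface. World frame = base frame: x ahead of the robot, y to its left, z up, the work surface at z = 0. Lengths are in m, angles in rad, forces in N, time in s.
With the tool pointing down it reaches from about 0.35 to 0.9 m from the base axis. Payload 7.2 kg.
Tool frame: the origin (TCP) lies midway between the tips of the shut fingers; the grasp point (between the pads) lies 19 mm behind it (env.grip_depth is the distance from the TCP to the grasp point, in m); z points along the fingers, y is the line along which they close (so a half turn about z gives the same grasp; the last joint's range is limited). The gripper opens to 85 mm and grips with 20 to 120 N. Pads are 22 mm wide; open, the fingers measure 114 mm over their backs; the gripper's body (76 mm by 85 mm) begins 54 mm behind the grasp point. The pads swing forward as they close: fully open they stand 13 mm farther back than shut.
Start: joints at [1.121, 0.411, -0.013, 1.596, 0.006, 1.134, -0.082], TCP at [0.233, -0.58, 0.231] pointing down, gripper open.
Joint ranges: [-2.95, 2.95], [-0.29, 1.99], [-1.47, 1.44], [0.14, 2.54], [-1.03, 4.17], [0.13, 1.85], [-2.86, 2.86]. Speed limits (rad/s): [2.39, 2.39, 3.01, 3.01, 3.14, 3.14, 3.14].

INTERFACE

Orientations are given as a unit quaternion [x, y, z, w].
In Python, from workcell import env, imaging, nets gives the robot as it stands. The module is installed in compiled form; this text tells all that it offers.
- The arm moves only by the tool play_rows, never from a script. Its argument "plan" is text: rows parted by semicolons, each of 5 numbers parted by spaces: the shift along the tool's x, y, z in mm, then the turn about the tool's z in degrees, then the closure, from 0 (fully open) to 1 (shut). In form: dx dy dz twist grip; .... A call has 1 to 12 rows; each row shifts and turns the commanded pose from where the row before left it, along the tool's axes as they then stand; what a row does not reach is not made up. A row lasts 1/12 s, in which the tool goes at most 41.7 mm and 7.16 degrees, less where a joint would pass 70% of its speed; a pose out of reach is approached as far as the arm can. A call is refused whole if a number of a shift passes 41.7 or a number of a turn 7.16, either way. A call with a gripper value outside its range is refused whole. The fingers move at their own pace and stop on an object; "force" is the grip in N (left out, the last holds). Time passes only in rows, so rows that do not move let the fingers close. It gives the time, the measured TCP pose, the force, the opening and the grip force at its end, in the units of the state.
- env.sense(): the state, without advancing time (a new reading comes with each control period).
- imaging.camera(name): name is "side" or "top" or "wrist"; returns the picture (420x560x3 uint8, red, green, blue); there is no depth.
- imaging.camera_info(name): a dict with "intrinsics" (3x3 intrinsics, pixels), "cam_to_world" (4x4, takes a point from camera to world coordinates). Camera axes: x right, y down, z forward; pixel columns grow to the right and rows downward; lengths in m; the calibration is good to about 2 mm. A picture is of the moment at which its call begins: read the wrist's pose just before it. camera_info takes no time and is no camera call; for the wrist camera it gives the pose at the moment of the call.
- env.hand_in(): hands the job in; it is judged then, once.
Trained networks look in the newest picture that a camera, given by its name, has taken for a name from the list of things; names that differ only in an ending like _2 or _b are one class to them, and where a whole thing is asked for, a point or a joint stands for the part that bears it (a point fixed in the world has none). Each returns a list of dicts, best first, with "conf" (0 to 1); they miss things now and then, are a little off and sometimes report something else, mostly with a low value. They report only what shows in the picture. A call takes as long as a camera call.
- nets.find_in(thing, camera): "uv" ([column, row] in pixels, amid what is visible of it).
- nets.cut_out(thing, camera): "region" (420x560 bool, what is visible of it) and "uv" ([column, row] in pixels, amid what is visible of it).
The state is a dict: "time": time; "q": joint angles; "dq": joint speeds; "effort": joint torques, N m; "tool_pos": TCP position; "eef_rot": TCP orientation; "ft_force": force on the tool from outside, world axes, zero at the start; "moment": the same for the moment, N m; "gripper_width": opening from 0.0 (shut) to 1.0 (fully open); "gripper_force": force on a finger pad.
Only numpy, scipy, OpenCV 4.12 (cv2) and the standard library are available. Lean on these libraries where they do the work, as an engineer would, in place of code of your own. Each camera call takes 0.05 s, during which the arm holds its last target. There are 200 camera calls.

TASK

I need to get at the spices. Lift the small copper pan off the iron stand in front of the spice chest, keep it upright and set it gently, without dropping it, near the middle of the round cork mat; then pull the chest's drawer out by its knob all the way to its stop. The chest is not fixed, so do not drag it along the table, and leave everything else where it is.

Things in the scene. Friction and masses are not known exactly. Their poses are not given: they have to be found in the camera images.
- chest: White spice chest with one drawer, loose on the table (4 to 6 kg; slides bodily when pulled with about 25 to 40 N). Carcass 240 deep (x 0 to 240) x 250 wide (y) x 155 high, under a wooden top, 280 wide. Origin: on the table, middle of the carcass's front. Its own -x axis points out of the drawer front, the way the drawer opens; the shut front is the plane x = 0.
- slab_edge (a point): Middle of the lower front edge of the chest's top: x = -35 in the chest's frame, 155 mm above the table. Here the top ends in a front board 90 mm high (to 245). It stands right over the shut drawer's knob head (x = -35, z = 95), so a vertical tool cannot take it: tilt the tool 25 to 50 degrees, fingers pointing forward and down under this edge, closing sideways.
- drawer (a joint): How far the drawer is pulled out, m: 0 shut, stop at 0.125. It starts shut or slightly ajar. Plain slide, sliding friction about 4 N, stays where it is left; at the stop the resistance rises sharply. The drawer's bottom is 50 mm above the table and passes over the empty stand, but not past the pan.
- knob (a point): Centre of the head of the drawer's round white knob, 95 mm above the table. Head 28 mm diameter x 16 mm thick, its axis along the chest's x; its neck, 14 mm thick, joins it to the drawer front, 35 mm behind this point.
- pan: Small open copper saucepan, 100 mm diameter, 60 high, 0.3 to 0.55 kg, with a straight flat iron handle 16 wide x 8 thick that leaves the wall just under the rim along the pan's own -x axis and rises outward at 20 degrees, ending 165 mm from the pan's centre. Origin: centre of its underside, axis z up. It starts on the stand.
- pan_handle (a point): Point on the centre line of the small pan's handle, 85 mm from the pan's axis along its -x, 65.5 mm above its underside: a good place to grip, closing across the 16 mm width (along the pan's y).
- stand: Round black iron pot stand, 116 mm diameter, 30 mm high, fixed to the table, in front of the drawer. Origin: centre of its underside.
- mat: Round cork mat, 140 mm diameter, 6 mm thick, fixed to the table, to the left or to the right of the stand (a white plate lies on the other side). Origin: centre of its underside.
- plate: White plate, 150 mm diameter, 18 mm high, loose; leave alone. Origin: centre of its underside.
- tall_jar: Glass jar, 60 mm diameter, 85 high, on the table in front of one side of the chest; leave alone. Origin: centre of its underside.
- mill: Dark wooden pepper mill, 50 mm diameter, 130 high, on the table in front of the other side of the chest; leave alone. Origin: centre of its underside.
- jar_a: Small glass jar, 52 mm diameter, 62 high, on top of the chest; leave alone. Origin: centre of its underside.
- jar_b: Another small glass jar, 52 mm diameter, 62 high, on top of the chest; leave alone. Origin: centre of its underside.
- jar_c: Another small glass jar, 52 mm diameter, 62 high, on top of the chest; leave alone. Origin: centre of its underside.

How it is judged:
By the outcome, as a careful person would: the job done as asked, in the order asked, and still so for the second after the job is handed in, with the robot touching nothing.
It also fails if it takes over 48 s, if anything falls off the work surface, if the arm or the gripper's body presses on something with over 40 N, if the wrist force passes 120 N, or if a joint passes its speed limit or range.

## Working session

There is one attempt and no reset: what is moved stays moved. The work goes in short steps, Python scripts to look and compute and a tool call to move; the robot and the scene stay as the last step left them, time stands still between calls to the robot, and variables do not carry over. Pictures are saved under pics/ and viewed, at most 10 in all, crops included, and the job is handed in when it is done.

Besides the shell and the picture viewer there is one more tool, called after ">>>" as a command line: name --argument value ..., lists and objects as JSON in quotes. play_rows: Moves the arm, as the interface text tells. Its arguments: {"type":"object","properties":{"plan":{"type":"string"},"force":{"type":"number"}},"required":["plan"]}

```bash
mkdir -p pics
cat > h.py <<'E'
import numpy as np, cv2
from workcell import env, imaging, nets
from scipy.spatial.transform import Rotation as R
def ray(cam,uv,info=None):
    i=info or imaging.camera_info(cam);K=np.array(i["intrinsics"]);T=np.array(i["cam_to_world"])
    d=T[:3,:3]@np.linalg.solve(K,[uv[0],uv[1],1.]);return T[:3,3],d
def atz(cam,uv,z,info=None):
    o,d=ray(cam,uv,info);return o+d*(z-o[2])/d[2]
def proj(cam,p,info=None):
    i=info or imaging.camera_info(cam);K=np.array(i["intrinsics"]);T=np.array(i["cam_to_world"])
    c=T[:3,:3].T@(np.array(p)-T[:3,3]);u=K@c;return u[:2]/u[2]
def tri(a,b):
    (o1,d1),(o2,d2)=a,b
    A=np.stack([d1,-d2],1);s=np.linalg.lstsq(A,o2-o1,rcond=None)[0]
    p,q=o1+s[0]*d1,o2+s[1]*d2;return (p+q)/2,np.linalg.norm(p-q)
E
python3 - <<'E'
from h import *
ims=[]
for c in["top","side"]:
    im=imaging.camera(c);cv2.imwrite(f"pics/{c}0.png",im[:,:,::-1])
    print(c,np.round(imaging.camera_info(c)["cam_to_world"],3).tolist())
    for t in["chest","slab_edge","knob","pan","pan_handle","stand","mat","plate","tall_jar","mill"]:
        print(t,[(np.round(r["uv"]).tolist(),round(r["conf"],2)) for r in nets.find_in(t,c)[:2]])
s=env.sense();print(s["time"],s["tool_pos"],s["eef_rot"],s["q"],env.grip_depth)
E
```

```text
top [[0.032, -0.978, 0.207, 0.46], [-0.999, -0.032, 0.007, 0.019], [-0.0, -0.207, -0.978, 1.019], [0.0, 0.0, 0.0, 1.0]]
chest [([281.0, 126.0], 0.83)]
slab_edge [([281.0, 127.0], 0.67)]
knob [([260.0, 200.0], 0.71), ([280.0, 127.0], 0.23)]
pan [([250.0, 258.0], 0.79)]
pan_handle [([250.0, 257.0], 0.76)]
stand [([269.0, 272.0], 0.76), ([259.0, 201.0], 0.56)]
mat [([363.0, 299.0], 0.55)]
plate [([133.0, 255.0], 0.78), ([364.0, 297.0], 0.27)]
tall_jar [([342.0, 232.0], 0.93)]
mill [([170.0, 199.0], 0.93)]
side [[-0.937, -0.235, 0.26, 0.297], [-0.35, 0.673, -0.652, 0.807], [-0.022, -0.701, -0.713, 0.988], [0.0, 0.0, 0.0, 1.0]]
chest [([293.0, 267.0], 0.69), ([201.0, 202.0], 0.64)]
slab_edge [([201.0, 204.0], 0.65)]
knob [([244.0, 227.0], 0.66)]
pan [([295.0, 246.0], 0.76), ([198.0, 202.0], 0.7)]
pan_handle []
stand [([294.0, 266.0], 0.79)]
mat [([348.0, 203.0], 0.55)]
plate []
tall_jar [([298.0, 191.0], 0.7)]
mill [([217.0, 292.0], 0.84)]
1.1 [ 0.23285074 -0.58001985  0.23130447] [9.81837675e-01 1.89722900e-01 3.83041305e-06 4.45253456e-05] [ 1.1208192   0.41107724 -0.01270947  1.59621748  0.00562227  1.13424572
 -0.08224482] 0.0187
```

View pics/top0.png

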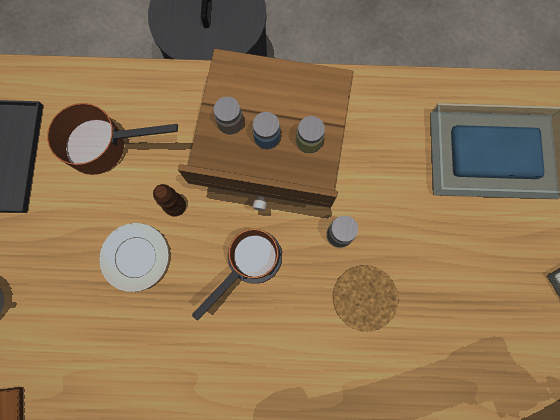

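View pics/side0.png

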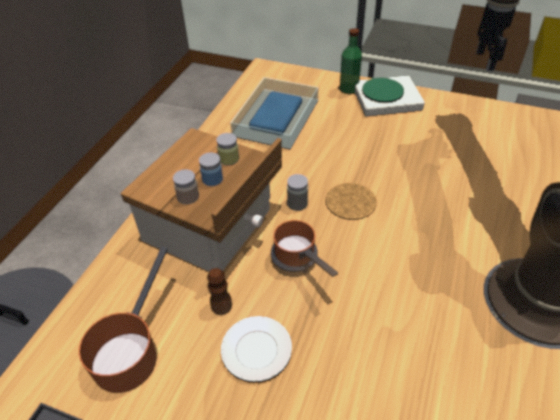

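The top view shows the pan rim at about (255,255), the handle tip at (197,316), the mat at (365,298) and the knob at (260,204). The front board runs from about (180,175) to (334,204). The side view shows the knob at (257,220), with the pan in front of it.

Run:
```python
from h import *
im={c:imaging.camera(c) for c in["top","side"]}
def mom(m): 
    y,x=np.nonzero(m);return np.array([x.mean(),y.mean()]),len(x)
for t in["mat","plate","knob","tall_jar","mill","pan","chest"]:
    for c in["top","side"]:
        r=nets.cut_out(t,c)
        if r:
            m=r[0]["region"];uv,n=mom(m);np.save(f"{t}_{c}.npy",m)
            print(t,c,round(r[0]["conf"],2),np.round(uv,1),n,"at z", {z:np.round(atz(c,uv,z)[:2],3).tolist() for z in(.006,.095)})
P=lambda u,z:np.round(atz("top",u,z),4)
print("pan rim",P((255,255),.09),"handle tip",P((197,316),.03+.0655+.08*np.tan(.349)))
print("handle base",P((236,274),.085))
print("knob tri",tri(ray("top",(260,204)),ray("side",(257,220))))
print("board",P((180,175),.245),P((334,204),.245))
a=im["top"][140:340,150:400];a=cv2.resize(a,(750,600),interpolation=cv2.INTER_CUBIC);cv2.imwrite("pics/topc.png",a[:,:,::-1])
a=im["side"][160:300,200:390];a=cv2.resize(a,(760,560),interpolation=cv2.INTER_CUBIC);cv2.imwrite("pics/sidec.png",a[:,:,::-1])
```

```text
mat top 0.79 [365.  297.9] 3376 at z {0.006: [0.487, -0.165], 0.095: [0.485, -0.148]}
mat side 0.63 [350.5 200.6] 1474 at z {0.006: [0.488, -0.163], 0.095: [0.471, -0.075]}
plate top 0.73 [133.3 256.8] 3775 at z {0.006: [0.559, 0.34], 0.095: [0.55, 0.312]}
knob top 0.49 [259.3 203.5] 127 at z {0.006: [0.687, 0.07], 0.095: [0.667, 0.066]}
knob side 0.66 [241.3 225.3] 1084 at z {0.006: [0.733, 0.02], 0.095: [0.694, 0.091]}
tall_jar top 0.84 [341.9 231.4] 832 at z {0.006: [0.63, -0.115], 0.095: [0.615, -0.103]}
tall_jar side 0.58 [350.1 200.7] 1556 at z {0.006: [0.489, -0.162], 0.095: [0.471, -0.074]}
mill top 0.67 [169.1 200.1] 674 at z {0.006: [0.688, 0.272], 0.095: [0.668, 0.25]}
mill side 0.73 [218.1 292. ] 854 at z {0.006: [0.7, 0.23], 0.095: [0.663, 0.282]}
pan side 0.68 [297.5 245.1] 1897 at z {0.006: [0.572, 0.034], 0.095: [0.547, 0.104]}
chest top 0.63 [270.5 129. ] 17720 at z {0.006: [0.864, 0.052], 0.095: [0.829, 0.049]}
chest side 0.88 [202.7 200.6] 12922 at z {0.006: [0.871, -0.029], 0.095: [0.819, 0.046]}
pan rim [0.5624 0.0702 0.09  ] handle tip [0.4406 0.1721 0.1246]
handle base [0.5238 0.1067 0.085 ]
knob tri (array([0.66503647, 0.06394991, 0.09673619]), np.float64(0.0014248216314099544))
board [0.6796 0.1973 0.245 ] [ 0.6368 -0.0692  0.245 ]
```

View pics/topc.png

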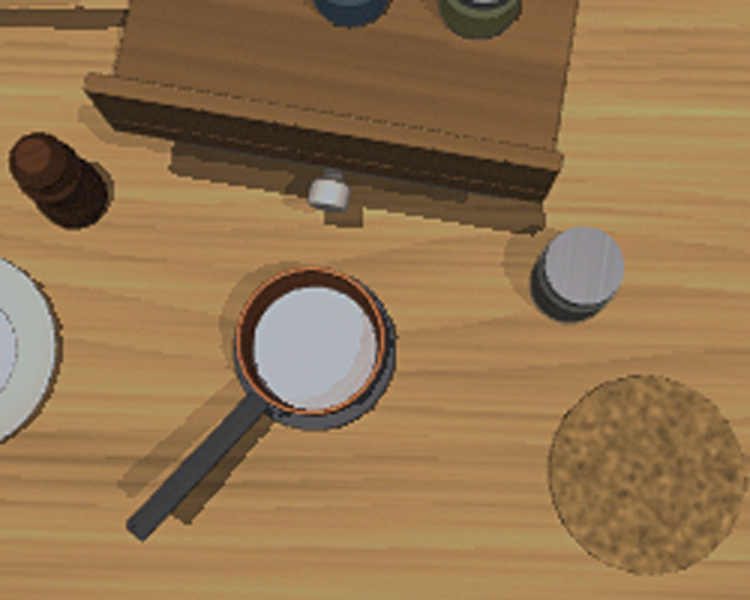

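View pics/sidec.png

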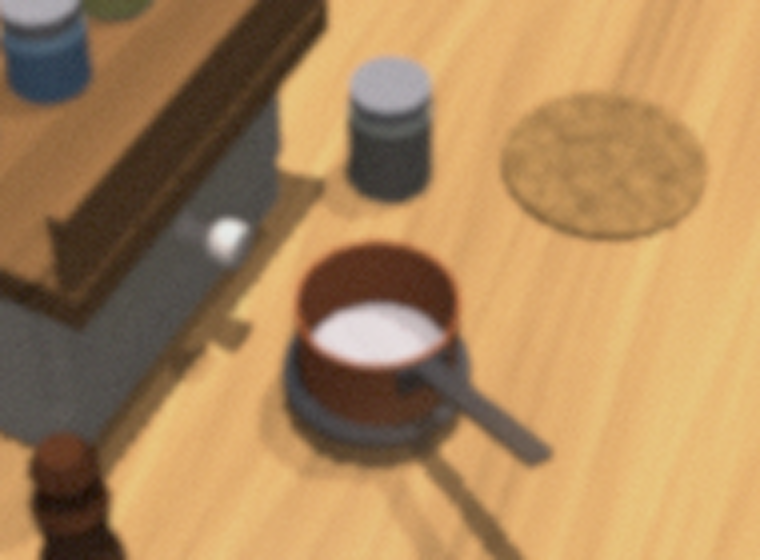

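In the crops, the rim centre is at (254,253.3) full-frame and the handle tip at (197,316). The lower front edge of the board runs from about (188,183) to (330,206), and the knob is just ahead of it. Next I work out the approach.

```bash
cat >> h.py <<'E'
def plan(p,yaw=None,vmax=40,wmax=7,n=None,rot=None):
    """rows to go to TCP p; yaw = world yaw (deg) of tool x, tool down; or twist given as rot deg"""
    s=env.sense();Rm=R.from_quat(s["eef_rot"]);d=np.array(p)-s["tool_pos"]
    tw=0 if rot is None else rot
    if yaw is not None:
        x=Rm.as_matrix()[:,0];tw=-(yaw-np.degrees(np.arctan2(x[1],x[0])));tw=(tw+180)%360-180
    n=n or int(max(np.ceil(np.linalg.norm(d)*1e3/vmax),np.ceil(abs(tw)/wmax),1))
    print("n",n,"d",np.round(d*1e3,1),"twist",round(tw,1))
    for i in range(n):
        t=Rm.inv().apply(d/n*1e3);print("%.1f %.1f %.1f %.2f"%(*t,tw/n),end="; ");Rm=Rm*R.from_euler("z",tw/n,degrees=True)
    print()
def st():
    s=env.sense();m=R.from_quat(s["eef_rot"]).as_matrix()
    print("t",round(s["time"],2),"p",np.round(s["tool_pos"],4),"x",np.round(m[:,0],3),"y",np.round(m[:,1],3),"z",np.round(m[:,2],3),"q",np.round(s["q"],2),"F",np.round(s["ft_force"],1),"w",round(s["gripper_width"],3),"g",s["gripper_force"])
E
python3 - <<'E'
from h import *
P=lambda u,z:np.round(atz("top",u,z),4)
c=P((254,253.3),.09);t=P((197.3,316),.1246);v=t-c
print(c,t,np.hypot(*v[:2]),np.degrees(np.arctan2(v[1],v[0])))
a,b=P((188.3,183.3),.155),P((330,206),.155);print("edge",a,b,np.linalg.norm(b-a),np.degrees(np.arctan2(*(a-b)[:2])))
u=(a-b)/np.linalg.norm(a-b);n=np.array([u[1],-u[0],0]);print("chest x axis",n,"knob rel edge",n@(np.array([.665,.065,0])-a),"lat",u@(np.array([.665,.065,0])-(a+b)/2))
print("stand",[P((269,272),.03)])
h=c+.085*v/np.hypot(*v[:2]);print("grip",h)
plan((.47,.12,.23),141.3)
E
```

```text
[0.5658 0.0723 0.09  ] [0.4407 0.1715 0.1246] 0.15965791555698075 141.586792423972
edge [0.6891 0.2007 0.155 ] [ 0.6532 -0.072   0.155 ] 0.275052904002121 7.4996621042673155
chest x axis [ 0.99144563 -0.13052035  0.        ] knob rel edge -0.006182228855823625 lat -0.00015826046322950642
stand [array([0.534 , 0.0423, 0.03  ])]
grip [0.49919823 0.12511292 0.10842063]
n 19 d [237.2 700.   -1.3] twist -119.4
25.3 -29.5 0.1 -6.29; 28.4 -26.6 0.1 -6.29; 31.1 -23.3 0.1 -6.29; 33.5 -19.8 0.1 -6.29; 35.5 -16.0 0.1 -6.29; 37.0 -12.0 0.1 -6.29; 38.1 -7.9 0.1 -6.29; 38.7 -3.7 0.1 -6.29; 38.9 0.6 0.1 -6.29; 38.6 4.8 0.1 -6.29; 37.8 9.0 0.1 -6.29; 36.6 13.1 0.1 -6.29; 35.0 17.1 0.1 -6.29; 32.9 20.8 0.1 -6.29; 30.4 24.3 0.1 -6.29; 27.6 27.4 0.1 -6.29; 24.4 30.3 0.1 -6.29; 20.9 32.8 0.1 -6.29; 17.2 34.9 0.1 -6.29;
```

>>> play_rows --plan "25 -29 0 -6.3 0; 28 -27 0 -6.3 0; 31 -23 0 -6.3 0; 33 -20 0 -6.3 0; 35 -16 0 -6.3 0; 37 -12 0 -6.3 0; 38 -8 0 -6.3 0; 39 -4 0 -6.3 0; 39 1 0 -6.3 0; 39 5 0 -6.3 0; 38 9 0 -6.3 0; 37 13 0 -6.3 0" --force 60

```text
time: 2.9
tool_pos: [0.381, -0.136, 0.2317]
eef_rot: [0.658, 0.753, -0.0, 0.001]
ft_force: [0.7, -0.4, -0.3]
gripper_width: 1.002
gripper_force: 0.0
```

>>> play_rows --plan "35 17 0 -6.3 0; 33 21 0 -6.3 0; 30 24 0 -6.3 0; 28 27 0 -6.3 0; 24 30 0 -6.3 0; 21 33 0 -6.3 0; 17 35 0 -6 0; 0 0 0 0 0; 0 0 0 0 0; 0 0 0 0 0"

```text
time: 3.73
tool_pos: [0.4666, 0.1196, 0.231]
eef_rot: [0.332, 0.943, -0.0, -0.0]
ft_force: [-0.3, -1.2, 0.2]
gripper_width: 0.999
gripper_force: 0.0
```

Run:
```python
from h import *
st()
im=imaging.camera("wrist");cv2.imwrite("pics/w1.png",im[:,:,::-1])
print(np.round(imaging.camera_info("wrist")["cam_to_world"],3).tolist())
for z,p in[("c",(.5658,.0723,.09)),("grip",(.499,.125,.0955)),("tip",(.4407,.1715,.1246))]: print(z,proj("wrist",p))
for r in nets.cut_out("pan","wrist")[:1]: print(r["uv"],r["conf"])
```

```text
t 3.73 p [0.4666 0.1196 0.231 ] x [-0.78   0.626  0.   ] y [ 0.626  0.78  -0.001] z [-0.001 -0.001 -1.   ] q [ 0.33  0.26 -0.79  1.89  0.21  1.08  0.35] F [-0.3 -1.2  0.2] w 0.999 g 0.0
[[0.627, 0.749, 0.214, 0.413], [0.779, -0.603, -0.172, 0.162], [0.0, 0.274, -0.962, 0.374], [0.0, 0.0, 0.0, 1.0]]
c [302.58127164 295.43962967]
grip [304.16917909 219.31960123]
tip [309.05510738 140.97334091]
[307.2, 277.0] 0.62
```

View pics/w1.png

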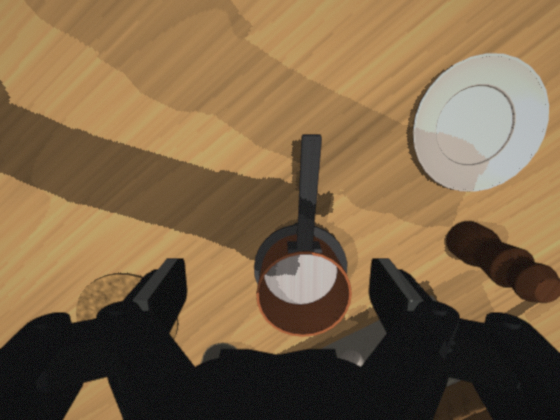

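The wrist view shows the handle from (311,136) to (303,245) and the rim centre at (304,293), which agrees with my predictions. I descend onto the handle.

Run:
```python
from h import *
plan((.4995,.1255,.23));plan((.4995,.1255,.077))
```

```text
n 1 d [32.8  7.  -1.2] twist 0
-21.1 26.0 1.1 0.00; 
n 4 d [  32.8    7.  -154.2] twist 0
-5.3 6.5 38.5 0.00; -5.3 6.5 38.5 0.00; -5.3 6.5 38.5 0.00; -5.3 6.5 38.5 0.00;
```

>>> play_rows --plan "-10 13 0 0 0.2; -11 13 0 0 0.4; 0 0 30 0 0.4; 0 0 30 0 0.4; 0 0 30 0 0.4; 0 0 30 0 0.4; 0 0 20 0 0.4; 0 0 14 0 0.4; 0 0 0 0 0.4; 0 0 0 0 0.4; 0 0 0 0 0.4"

```text
time: 4.75
tool_pos: [0.5002, 0.1267, 0.0784]
eef_rot: [0.332, 0.943, 0.0, 0.001]
ft_force: [-0.1, 0.2, 0.5]
gripper_width: 0.598
gripper_force: 0.0
```

Run:
```python
from h import *
st();plan((.4995,.1255,.077))
```

```text
t 4.75 p [0.5002 0.1267 0.0784] x [-0.779  0.627 -0.001] y [0.627 0.779 0.001] z [ 0.001 -0.    -1.   ] q [ 0.18  0.51 -0.67  1.97  0.44  0.8   0.15] F [-0.1  0.2  0.5] w 0.598 g 0.0
n 1 d [-0.7 -1.2 -1.4] twist 0
-0.2 -1.4 1.4 0.00;
```

>>> play_rows --plan "0 -1 1 0 1; 0 0 0 0 1; 0 0 0 0 1; 0 0 0 0 1; 0 0 0 0 1; 0 0 0 0 1; 0 0 0 0 1; 0 0 0 0 1" --force 110

```text
time: 5.42
tool_pos: [0.4994, 0.1268, 0.0772]
eef_rot: [0.331, 0.943, 0.0, 0.001]
ft_force: [-0.4, 0.2, 6.4]
gripper_width: 0.16
gripper_force: 107.2
```

>>> play_rows --plan "0 0 -4 0 1; 0 0 -8 0 1; 0 0 -12 0 1; 0 0 -16 0 1; 0 0 -16 0 1; 0 0 -14 0 1; 0 0 0 0 1; 0 0 0 0 1; 0 0 0 0 1"

```text
time: 6.17
tool_pos: [0.4984, 0.126, 0.1458]
eef_rot: [0.332, 0.943, -0.0, -0.0]
ft_force: [0.6, -0.4, -4.7]
gripper_width: 0.16
gripper_force: 107.7
```

Run:
```python
from h import *
st()
s=imaging.camera("side");w=imaging.camera("wrist")
a=np.vstack([cv2.resize(s[150:330,190:430],(400,300)),cv2.resize(w,(400,300))]);cv2.imwrite("pics/lift.png",a[:,:,::-1])
```

```text
t 6.17 p [0.4984 0.126  0.1458] x [-0.78   0.626  0.   ] y [ 0.626  0.78  -0.001] z [-0.001 -0.001 -1.   ] q [ 0.24  0.42 -0.73  1.92  0.35  0.93  0.23] F [ 0.6 -0.4 -4.7] w 0.16 g 107.6822018623352
```

View pics/lift.png

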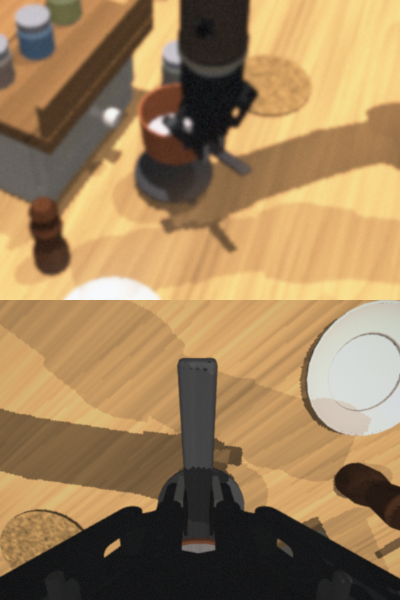

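The side and wrist views show the pan hanging level from the handle at z≈+70 mm, clear of the stand. I carry it to the mat.

Run:
```python
from h import *
plan((.421,-.110,.146),141.3,n=12)
w=nets.cut_out("pan","wrist")
```

```text
n 12 d [ -77.2 -236.1    0.6] twist -0.0
-7.3 -19.4 -0.0 -0.00; -7.3 -19.4 -0.0 -0.00; -7.3 -19.4 -0.0 -0.00; -7.3 -19.4 -0.0 -0.00; -7.3 -19.4 -0.0 -0.00; -7.3 -19.4 -0.0 -0.00; -7.3 -19.4 -0.0 -0.00; -7.3 -19.4 -0.0 -0.00; -7.3 -19.4 -0.0 -0.00; -7.3 -19.4 -0.0 -0.00; -7.3 -19.4 -0.0 -0.00; -7.3 -19.4 -0.0 -0.00;
```

>>> play_rows --plan "-2 -5 0 0 1; -4 -10 0 0 1; -6 -16 0 0 1; -8 -22 0 0 1; -9 -25 0 0 1; -10 -27 0 0 1; -10 -27 0 0 1; -10 -27 0 0 1; -9 -24 0 0 1; -8 -20 0 0 1; -6 -15 0 0 1; -4 -10 0 0 1"

```text
time: 7.32
tool_pos: [0.4215, -0.1082, 0.146]
eef_rot: [0.333, 0.943, -0.001, -0.001]
ft_force: [0.1, -0.2, -4.2]
gripper_width: 0.158
gripper_force: 107.7
```

>>> play_rows --plan "-2 -5 5 0 1; 0 0 12 0 1; 0 0 16 0 1; 0 0 16 0 1; 0 0 14 0 1; 0 0 10 0 1; 0 0 5 0 1; 0 0 2 0 1; 0 0 0 0 1; 0 0 0 0 1; 0 0 0 0 1"

```text
time: 8.23
tool_pos: [0.4223, -0.1105, 0.0669]
eef_rot: [0.332, 0.943, -0.0, 0.001]
ft_force: [0.6, -0.5, -5.2]
gripper_width: 0.162
gripper_force: 107.6
```

Run:
```python
from h import *
st()
t=imaging.camera("top");s=imaging.camera("side")
a=np.vstack([cv2.resize(t[230:350,260:420],(400,300)),cv2.resize(s[140:290,270:470],(400,300))]);cv2.imwrite("pics/low.png",a[:,:,::-1])
plan((.421,-.110,.0532))
```

```text
t 8.23 p [ 0.4223 -0.1105  0.0669] x [-0.78   0.626 -0.001] y [0.626 0.78  0.   ] z [ 0.001 -0.    -1.   ] q [ 0.67  0.41 -0.63  2.17  0.38  0.68  0.67] F [ 0.6 -0.5 -5.2] w 0.162 g 107.62365102767944
n 1 d [ -1.2   0.6 -13.7] twist 0
1.3 -0.3 13.7 0.00;
```

View pics/low.png

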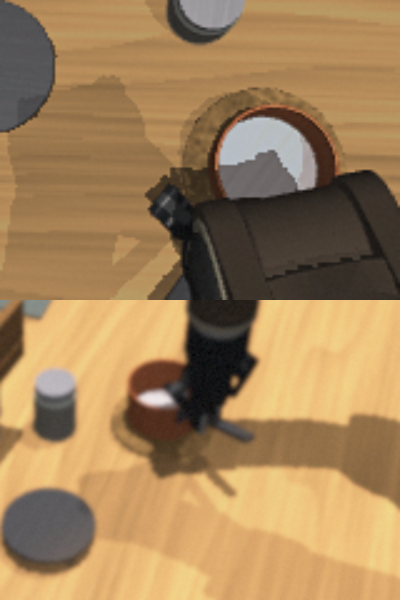

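The top crop puts the rim centre at about (369,296) full-frame, so the pan is within about 6 mm of the mat centre and roughly 14 mm above it. I lower it slowly.

>>> play_rows --plan "1 -3 4 0 1; 1 -2 3 0 1; 0 0 2 0 1; 0 0 1 0 1; 0 0 1 0 1; 0 0 1 0 1; 0 0 0 0 1; 0 0 0 0 1"

```text
time: 9.0
tool_pos: [0.4172, -0.113, 0.0543]
eef_rot: [0.331, 0.943, -0.0, 0.0]
ft_force: [-2.2, 0.4, -1.7]
gripper_width: 0.157
gripper_force: 107.8
```

>>> play_rows --plan "0 0 0.5 0 1; 0 0 0.5 0 1; 0 0 0 0 1; 0 0 0 0 1"

```text
time: 9.33
tool_pos: [0.4171, -0.113, 0.0534]
eef_rot: [0.331, 0.943, -0.0, 0.0]
ft_force: [-3.2, 0.6, 1.9]
gripper_width: 0.157
gripper_force: 108.1
```

>>> play_rows --plan "0 0 0 0 0.8; 0 0 0 0 0.7; 0 0 0 0 0.6; 0 0 0 0 0.5; 0 0 0 0 0.4; 0 0 0 0 0.4; 0 0 -15 0 0.4; 0 0 -30 0 0.4; 0 0 -40 0 0.4; 0 0 -40 0 0.4; 0 0 -40 0 0.4"

```text
time: 10.25
tool_pos: [0.4167, -0.1125, 0.2199]
eef_rot: [0.331, 0.944, 0.0, -0.0]
ft_force: [1.1, -1.5, -0.2]
gripper_width: 0.6
gripper_force: 0.0
```

Run:
```python
from h import *
st();plan((.47,-.07,.5),150)
```

```text
t 10.25 p [ 0.4167 -0.1125  0.2199] x [-0.781  0.625  0.001] y [0.625 0.781 0.   ] z [-0.001  0.001 -1.   ] q [ 0.84  0.16 -0.75  2.01  0.13  1.02  0.93] F [ 1.1 -1.5 -0.2] w 0.6 g 0.0
n 8 d [ 53.3  42.5 280.1] twist -8.7
-1.9 8.3 -35.0 -1.08; -2.0 8.3 -35.0 -1.08; -2.2 8.2 -35.0 -1.08; -2.3 8.2 -35.0 -1.08; -2.5 8.2 -35.0 -1.08; -2.6 8.1 -35.0 -1.08; -2.8 8.1 -35.0 -1.08; -2.9 8.0 -35.0 -1.08;
```

>>> play_rows --plan "-5 15 -38 0 0; -5 15 -38 0 0; -5 15 -38 0 0; -5 15 -38 0 0; -5 15 -38 0 0; -5 15 -38 0 0; -5 15 -38 0 0; -5 15 -38 0 0; -5 15 -38 0 0"

```text
time: 11.0
tool_pos: [0.5367, -0.0357, 0.5623]
eef_rot: [0.332, 0.943, -0.0, 0.0]
ft_force: [0.9, 0.9, -0.1]
gripper_width: 1.0
gripper_force: 0.0
```

```bash
python3 -c "
from h import *
st()"
```

```text
t 11.0 p [ 0.5367 -0.0357  0.5623] x [-0.779  0.626 -0.001] y [0.626 0.779 0.   ] z [ 0.001 -0.    -1.   ] q [ 0.56  0.26 -0.81  1.12  0.2   1.83  0.71] F [ 0.9  0.9 -0.1] w 1.0 g 0.0
```

>>> play_rows --plan "0 0 -30 0 0; 0 0 -30 0 0; 0 0 -30 0 0; 0 0 0 0 0; 0 0 0 0 0"

```text
time: 11.42
tool_pos: [0.5427, -0.0337, 0.5551]
eef_rot: [0.33, 0.944, -0.014, -0.015]
ft_force: [0.3, -0.8, -0.2]
gripper_width: 0.998
gripper_force: 0.0
```

```bash
python3 -c "
from h import *
st()"
```

```text
t 11.42 p [ 0.5427 -0.0337  0.5551] x [-0.782  0.623  0.019] y [ 0.622  0.782 -0.036] z [-0.038 -0.016 -0.999] q [ 0.17  0.23 -0.29  1.12  0.08  1.84  0.81] F [ 0.3 -0.8 -0.2] w 0.998 g 0.0
```

>>> play_rows --plan "-30 23 5 0 0; -30 23 5 0 0; -30 23 5 0 0; -30 23 5 0 0; -30 23 5 0 0; -30 23 5 0 0; -30 23 5 0 0; -30 23 5 0 0; -30 23 5 0 0; -30 23 5 0 0; 0 0 0 0 0"

```text
time: 12.33
tool_pos: [0.844, -0.0467, 0.4318]
eef_rot: [0.334, 0.942, 0.005, 0.02]
ft_force: [0.5, -0.7, -4.1]
gripper_width: 1.0
gripper_force: 0.0
```

```bash
python3 -c "
from h import *
st()"
```

```text
t 12.33 p [ 0.844  -0.0467  0.4318] x [-0.777  0.629 -0.035] y [0.629 0.777 0.023] z [ 0.042 -0.004 -0.999] q [-0.06  0.85  0.28  0.41 -0.22  1.85  0.94] F [ 0.5 -0.7 -4.1] w 1.0 g 0.0
```

>>> play_rows --plan "-30 23 -10 0 0; -30 23 -10 0 0; -30 23 -10 0 0; -30 23 -10 0 0; 0 0 0 0 0; 0 0 0 0 0"

```text
time: 12.83
tool_pos: [0.9072, -0.0474, 0.4343]
eef_rot: [0.333, 0.939, 0.02, 0.079]
ft_force: [-0.2, 0.3, 0.1]
gripper_width: 0.996
gripper_force: 0.0
```

```bash
python3 -c "
from h import *
st()"
```

```text
t 12.83 p [ 0.9072 -0.0474  0.4343] x [-0.766  0.629 -0.135] y [0.623 0.777 0.091] z [ 0.162 -0.015 -0.987] q [-0.05  0.99  0.53  0.16 -0.48  1.85  0.93] F [-0.2  0.3  0.1] w 0.996 g 0.0
```

>>> play_rows --plan "0 0 -35 0 0; 0 0 -35 0 0; 0 0 -35 0 0; 0 0 -35 0 0; 0 0 -35 0 0; 0 0 -35 0 0; 0 0 0 0 0; 0 0 0 0 0"

```text
time: 13.5
tool_pos: [0.8121, -0.038, 0.5945]
eef_rot: [0.329, 0.936, 0.034, 0.123]
ft_force: [0.7, 0.3, -1.3]
gripper_width: 1.003
gripper_force: 0.0
```

```bash
python3 -c "
from h import *
st()"
```

```text
t 13.5 p [ 0.8121 -0.038   0.5945] x [-0.753  0.624 -0.209] y [0.607 0.781 0.144] z [ 0.253 -0.018 -0.967] q [-0.09  0.68  0.33  0.36 -0.23  1.85  0.94] F [ 0.7  0.3 -1.3] w 1.003 g 0.0
```

>>> play_rows --plan "-25 19 -23 0 0; -25 19 -23 0 0; -25 19 -23 0 0; -25 19 -23 0 0; -25 19 -23 0 0; -25 19 -23 0 0; -25 19 -23 0 0; -25 19 -23 0 0; 0 0 0 0 0; 0 0 0 0 0"

```text
time: 14.33
tool_pos: [0.8439, -0.0379, 0.6704]
eef_rot: [0.326, 0.919, 0.059, 0.215]
ft_force: [-0.1, 0.3, -0.6]
gripper_width: 1.001
gripper_force: 0.0
```

```bash
python3 -c "
from h import *
st()"
```

```text
t 14.33 p [ 0.8439 -0.0379  0.6704] x [-0.695  0.624 -0.356] y [0.574 0.78  0.249] z [ 0.433 -0.031 -0.901] q [-0.09  0.75  0.94  0.14 -0.83  1.85  0.95] F [-0.1  0.3 -0.6] w 1.001 g 0.0
```

>>> play_rows --plan "0 0 -35 0 0; 0 0 -35 0 0; 0 0 -35 0 0; 0 0 -35 0 0; -25 19 -23 0 0; -25 19 -23 0 0; -25 19 -23 0 0; -25 19 -23 0 0; 0 0 0 0 0; 0 0 0 0 0"

```text
time: 15.17
tool_pos: [0.7704, -0.0321, 0.7967]
eef_rot: [0.32, 0.9, 0.082, 0.283]
ft_force: [-0.2, 0.0, -0.4]
gripper_width: 1.0
gripper_force: 0.0
```

```bash
python3 -c "
from h import *
st()"
```

```text
t 15.17 p [ 0.7704 -0.0321  0.7967] x [-0.635  0.622 -0.458] y [0.529 0.782 0.329] z [ 0.563 -0.033 -0.826] q [-0.12  0.58  0.76  0.14 -0.62  1.85  0.93] F [-0.2  0.  -0.4] w 1.0 g 0.0
```

```bash
cat > fk.py <<'E'
import numpy as np, itertools
from scipy.optimize import least_squares
from scipy.spatial.transform import Rotation as R
D=[([1.121,.411,-.013,1.596,.006,1.134,-.082],[.2329,-.58,.2313],[.9818,.1897,0,0]),
([.33,.26,-.79,1.89,.21,1.08,.35],[.4666,.1196,.231],[.332,.943,0,0]),
([.18,.51,-.67,1.97,.44,.80,.15],[.5002,.1267,.0784],[.332,.943,0,0.001]),
([.67,.41,-.63,2.17,.38,.68,.67],[.4223,-.1105,.0669],[.332,.943,0,0]),
([.56,.26,-.81,1.12,.2,1.83,.71],[.5367,-.0357,.5623],[.332,.943,0,0]),
([-.05,.99,.53,.16,-.48,1.85,.93],[.9072,-.0474,.4343],[.333,.939,.02,.079]),
([-.09,.75,.94,.14,-.83,1.85,.95],[.8439,-.0379,.6704],[.326,.919,.059,.215]),
([-.12,.58,.76,.14,-.62,1.85,.93],[.7704,-.0321,.7967],[.32,.9,.082,.283])]
def fk(q,s,p):
    h,a,b,L,e1,e2,e3,c=p
    z=lambda t:R.from_euler("z",t);y=lambda t:R.from_euler("y",t)
    T=np.array([0,0,h]);r=z(s[0]*q[0])*y(q[1])
    T=T+r.apply([e1,0,a]);r=r*z(s[1]*q[2])*y(q[3])
    T=T+r.apply([e2,0,b]);r=r*z(s[2]*q[4])*y(q[5])
    T=T+r.apply([e3,0,L]);r=r*z(s[3]*q[6]+c)
    return T,r
def fit():
    best=None
    for s in itertools.product([-1],[1,-1],[1,-1],[1,-1]):
        for c0 in(0,1.57,3.14,-1.57):
            f=lambda p:np.concatenate([np.r_[fk(q,s,p)[0]-t,.3*(fk(q,s,p)[1].inv()*R.from_quat(o)).as_rotvec()] for q,t,o in D])
            x=least_squares(f,[.36,.42,.4,.3,0,0,0,c0],max_nfev=60)
            if best is None or x.cost<best[0]: best=(x.cost,s,x.x,f(x.x))
    return best
if __name__=="__main__":
    b=fit();print(b[0],b[1],np.round(b[2],4),np.abs(b[3]).max());s,p=b[1],b[2]
    lo=np.array([-2.95,-.29,-1.47,.14,-1.03,.13,-2.86]);hi=np.array([2.95,1.99,1.44,2.54,4.17,1.85,2.86])
    for tilt in(35,40,45):
      for (X,Y) in((.66,.066),(.60,.073),(.535,.082)):
        a=np.radians(tilt);zz=np.array([np.sin(a)*.99,-np.sin(a)*.13,-np.cos(a)]);
        tg=np.array([X,Y,.095])+.012*zz
        yv=np.cross(zz,[0,0,1.]);yv/=np.linalg.norm(yv);res=[]
        for sg in(1,-1):
            M=R.from_matrix(np.stack([np.cross(sg*yv,zz),sg*yv,zz],1))
            for k in range(12):
                q0=np.random.uniform(np.maximum(lo,-1),np.minimum(hi,1.8))
                f=lambda q:np.r_[fk(q,s,p)[0]-tg,.3*(fk(q,s,p)[1].inv()*M).as_rotvec()]
                x=least_squares(f,np.clip(q0,lo+.01,hi-.01),bounds=(lo,hi));res.append((x.cost,sg,x.x))
        r=min(res,key=lambda r:r[0])
        print(tilt,X,["%.0e"%min([c for c,g,_ in res if g==sg]) for sg in(1,-1)],r[1],np.round(r[2],2))
E
python3 fk.py
```

```text
0.003963009584959103 (-1, -1, -1, -1) [0.3069 0.5199 0.4807 0.29   0.0573 0.0442 0.0582 1.5693] 0.041123127941037674
35 0.66 ['2e-17', '4e-19'] -1 [-0.46  0.49  0.24  2.05  1.18  0.13  0.02]
35 0.6 ['2e-17', '6e-21'] -1 [-0.41  0.45  0.14  2.29  2.28  0.24 -1.1 ]
35 0.535 ['9e-16', '4e-18'] -1 [ 0.32  0.58 -0.95  2.33  1.8   0.78 -0.59]
40 0.66 ['6e-24', '3e-19'] 1 [-0.33  0.52  0.1   2.21  2.45  0.31  1.92]
40 0.6 ['5e-04', '5e-21'] -1 [-0.31  0.48  0.    2.34  2.42  0.42 -1.24]
40 0.535 ['7e-15', '1e-23'] -1 [ 0.18  0.56 -0.77  2.4   2.02  0.79 -0.85]
45 0.66 ['4e-24', '9e-21'] 1 [-0.3   0.55  0.06  2.25  2.58  0.46  1.78]
45 0.6 ['5e-17', '2e-17'] -1 [-0.07  0.54 -0.33  2.35  2.33  0.66 -1.12]
45 0.535 ['6e-16', '3e-18'] -1 [ 0.22  0.66 -0.85  2.42  2.14  0.98 -0.92]
```

>>> play_rows --plan "0 0 -35 0 0; 0 0 -35 0 0; -25 19 -23 0 0; -25 19 -23 0 0; -25 19 -23 0 0; 0 0 0 0 0"

```text
time: 15.67
tool_pos: [0.7165, -0.0283, 0.8707]
eef_rot: [0.314, 0.885, 0.097, 0.329]
ft_force: [-0.3, -0.9, 0.2]
gripper_width: 0.998
gripper_force: 0.0
```

```bash
python3 -c "
from h import *
st()"
```

```text
t 15.67 p [ 0.7165 -0.0283  0.8707] x [-0.586  0.62  -0.521] y [0.493 0.784 0.378] z [ 0.643 -0.035 -0.765] q [-0.15  0.48  0.8   0.14 -0.63  1.85  0.93] F [-0.3 -0.9  0.2] w 0.998 g 0.0
```

```bash
python3 -c "
from h import *
plan((.5,.04,.5),rot=-36,n=12)"
```

```text
n 12 d [-216.5   68.3 -370.7] twist -36
30.2 -16.1 11.8 -3.00; 31.0 -14.5 11.8 -3.00; 31.7 -12.9 11.8 -3.00; 32.4 -11.2 11.8 -3.00; 32.9 -9.5 11.8 -3.00; 33.3 -7.7 11.8 -3.00; 33.7 -6.0 11.8 -3.00; 34.0 -4.2 11.8 -3.00; 34.1 -2.4 11.8 -3.00; 34.2 -0.6 11.8 -3.00; 34.2 1.2 11.8 -3.00; 34.1 2.9 11.8 -3.00;
```

>>> play_rows --plan "30 -16 12 -3 0; 31 -14 12 -3 0; 32 -13 12 -3 0; 32 -11 12 -3 0; 33 -9 12 -3 0; 33 -8 12 -3 0; 34 -6 12 -3 0; 34 -4 12 -3 0; 34 -2 12 -3 0; 34 -1 12 -3 0; 34 1 12 -3 0; 34 3 12 -3 0"

```text
time: 16.67
tool_pos: [0.5758, 0.083, 0.6332]
eef_rot: [0.114, 0.927, 0.02, 0.356]
ft_force: [0.4, 1.0, -0.4]
gripper_width: 0.996
gripper_force: 0.0
```

```bash
python3 -c "
from h import *
st();plan((.56,.07,.23),n=9)"
```

```text
t 16.67 p [0.5758 0.083  0.6332] x [-0.721  0.226 -0.655] y [0.197 0.973 0.119] z [ 0.664 -0.043 -0.746] q [-1.19 -0.27  0.55  1.58  0.61  1.23  0.67] F [ 0.4  1.  -0.4] w 0.996 g 0.0
n 9 d [ -15.8  -13.  -403.2] twist 0
30.3 -7.1 32.3 0.00; 30.3 -7.1 32.3 0.00; 30.3 -7.1 32.3 0.00; 30.3 -7.1 32.3 0.00; 30.3 -7.1 32.3 0.00; 30.3 -7.1 32.3 0.00; 30.3 -7.1 32.3 0.00; 30.3 -7.1 32.3 0.00; 30.3 -7.1 32.3 0.00;
```

>>> play_rows --plan "0 0 0 0 0; 24 -6 26 -3 0; 24 -6 26 -3 0; 24 -6 26 -2 0; 24 -6 26 -2 0; 24 -4 26 0 0; 24 -4 26 0 0; 0 0 0 0 0"

```text
time: 17.33
tool_pos: [0.5662, 0.061, 0.4119]
eef_rot: [0.035, 0.936, -0.013, 0.349]
ft_force: [-1.2, -0.4, -0.5]
gripper_width: 1.003
gripper_force: 0.0
```

```bash
python3 -c "
from h import *
st();plan((.56,.07,.23),n=9)"
```

```text
t 17.33 p [0.5662 0.061  0.4119] x [-0.754  0.056 -0.655] y [0.074 0.997 0.001] z [ 0.653 -0.048 -0.756] q [-0.99 -0.25  0.51  2.07  0.7   0.76  0.65] F [-1.2 -0.4 -0.5] w 1.003 g 0.0
n 9 d [  -6.2    9.  -181.9] twist 0
13.8 0.9 14.8 0.00; 13.8 0.9 14.8 0.00; 13.8 0.9 14.8 0.00; 13.8 0.9 14.8 0.00; 13.8 0.9 14.8 0.00; 13.8 0.9 14.8 0.00; 13.8 0.9 14.8 0.00; 13.8 0.9 14.8 0.00; 13.8 0.9 14.8 0.00;
```

>>> play_rows --plan "14 1 15 0 0; 14 1 15 0 0; 14 1 15 0 0; 14 1 15 0 0; 14 1 15 0 0; 0 0 0 0 0"

```text
time: 17.83
tool_pos: [0.5662, 0.0695, 0.3148]
eef_rot: [0.036, 0.936, -0.009, 0.351]
ft_force: [-1.2, -0.1, -0.7]
gripper_width: 1.001
gripper_force: 0.0
```

```bash
python3 -c "
from h import *
st();plan((.56,.07,.23),n=9)"
```

```text
t 17.83 p [0.5662 0.0695 0.3148] x [-0.751  0.061 -0.658] y [0.074 0.997 0.008] z [ 0.657 -0.043 -0.753] q [-0.94 -0.13  0.52  2.23  0.84  0.51  0.45] F [-1.2 -0.1 -0.7] w 1.001 g 0.0
n 9 d [ -6.2   0.5 -84.8] twist 0
6.7 -0.1 6.6 0.00; 6.7 -0.1 6.6 0.00; 6.7 -0.1 6.6 0.00; 6.7 -0.1 6.6 0.00; 6.7 -0.1 6.6 0.00; 6.7 -0.1 6.6 0.00; 6.7 -0.1 6.6 0.00; 6.7 -0.1 6.6 0.00; 6.7 -0.1 6.6 0.00;
```

>>> play_rows --plan "11 0 11 0 0; 11 0 11 0 0; 11 0 11 0 0; 11 0 11 0 0; 11 0 11 0 0; 6 0 6 0 0; 0 0 0 0 0; 0 0 0 0 0"

```text
time: 18.5
tool_pos: [0.5624, 0.07, 0.2318]
eef_rot: [0.039, 0.935, -0.007, 0.352]
ft_force: [0.0, 0.3, 0.3]
gripper_width: 0.997
gripper_force: 0.0
```

Run:
```python
from h import *
st()
i=imaging.camera_info("wrist");im=imaging.camera("wrist");k=nets.cut_out("knob","wrist")
for r in k[:2]:
    y,x=np.nonzero(r["region"]);print(r["conf"],x.mean(),y.mean(),len(x))
print("pred",proj("wrist",(.665,.064,.095),i))
t=imaging.camera("top");print([ (r["uv"],r["conf"]) for r in nets.find_in("knob","top")])
print([(r["uv"],r["conf"],atz("top",r["uv"],.05)) for r in nets.find_in("pan","top")])
a=np.vstack([cv2.resize(im,(400,300)),cv2.resize(t[140:340,130:400],(400,296))]);cv2.imwrite("pics/pre.png",a[:,:,::-1])
```

```text
t 18.5 p [0.5624 0.07   0.2318] x [-0.748  0.069 -0.66 ] y [0.079 0.997 0.014] z [ 0.659 -0.042 -0.751] q [-0.88  0.02  0.51  2.35  1.21  0.3   0.01] F [0.  0.3 0.3] w 0.997 g 0.0
0.7 273.8375453690012 199.10828068288748 14878
pred [278.28828571 177.16603237]
[([258.3, 203.2], 0.67)]
[([364.7, 303.1], 0.74, array([ 0.47575952, -0.15588743,  0.05      ])), ([350.9, 281.5], 0.54, array([ 0.51854703, -0.12769992,  0.05      ]))]
```

View pics/pre.png

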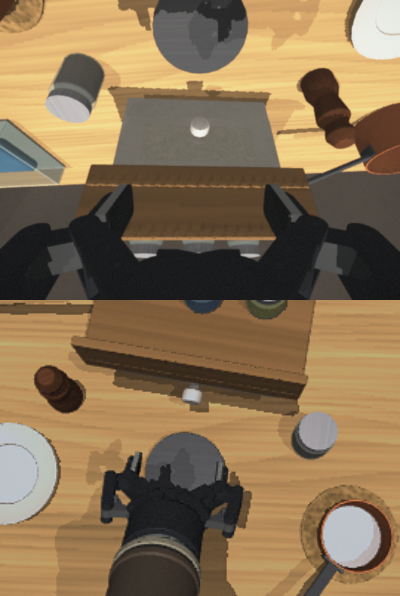

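The wrist view shows the knob at (280,178) against a predicted (278,177). The top view shows the pan sitting inside the cork circle. Next I approach along the tool axis.

Run:
```python
from h import *
m=R.from_quat(env.sense()["eef_rot"]).as_matrix()
k=np.array([.666,.063,.095]);g=k+.021*m[:,2]+.005*m[:,0];print(g);plan(g,n=8)
```

```text
[0.67605911 0.06248405 0.07590686]
n 8 d [ 114.5   -5.9 -155.1] twist 0
2.0 0.1 24.0 0.00; 2.0 0.1 24.0 0.00; 2.0 0.1 24.0 0.00; 2.0 0.1 24.0 0.00; 2.0 0.1 24.0 0.00; 2.0 0.1 24.0 0.00; 2.0 0.1 24.0 0.00; 2.0 0.1 24.0 0.00;
```

>>> play_rows --plan "8 0 0 0 0.3; 8 0 10 0 0.3; 0 0 16 0 0.3; 0 0 16 0 0.3; 0 0 16 0 0.3; 0 0 16 0 0.3; 0 0 16 0 0.3; 0 0 0 0 0.3"

```text
time: 19.42
tool_pos: [0.6087, 0.0645, 0.1509]
eef_rot: [0.043, 0.935, -0.008, 0.351]
ft_force: [-0.7, 0.1, 0.8]
gripper_width: 0.7
gripper_force: 0.0
```

Run:
```python
from h import *
st();m=R.from_quat(env.sense()["eef_rot"]).as_matrix()
k=np.array([.666,.063,.095]);g=k+.021*m[:,2]+.005*m[:,0];print(g);plan(g,n=6)
```

```text
t 19.42 p [0.6087 0.0645 0.1509] x [-0.75   0.074 -0.657] y [0.085 0.996 0.015] z [ 0.656 -0.044 -0.754] q [-0.59  0.28  0.3   2.32  2.16  0.21 -0.96] F [-0.7  0.1  0.8] w 0.7 g 0.0
[0.67601727 0.06243971 0.07588612]
n 6 d [ 67.3  -2.1 -75. ] twist 0
-0.2 0.4 16.8 0.00; -0.2 0.4 16.8 0.00; -0.2 0.4 16.8 0.00; -0.2 0.4 16.8 0.00; -0.2 0.4 16.8 0.00; -0.2 0.4 16.8 0.00;
```

>>> play_rows --plan "0 0 14 0 0.3; 0 0 14 0 0.3; 0 1 14 0 0.3; 0 1 14 0 0.3; 0 0 14 0 0.3; 0 0 14 0 0.3; 0 0 10 0 0.3; 0 0 6 0 0.3; 0 0 0 0 0.3; 0 0 0 0 0.3"

```text
time: 20.25
tool_pos: [0.673, 0.0626, 0.0769]
eef_rot: [0.043, 0.935, -0.007, 0.351]
ft_force: [0.0, -0.3, 0.1]
gripper_width: 0.702
gripper_force: 0.0
```

Run:
```python
from h import *
st();m=R.from_quat(env.sense()["eef_rot"]).as_matrix()
k=np.array([.666,.063,.095]);g=k+.021*m[:,2]+.005*m[:,0];plan(g,n=1)
im=imaging.camera("side");cv2.imwrite("pics/atk.png",cv2.resize(im[150:290,180:370],(760,560))[:,:,::-1])
```

```text
t 20.25 p [0.673  0.0626 0.0769] x [-0.75   0.075 -0.657] y [0.085 0.996 0.016] z [ 0.656 -0.044 -0.754] q [-0.32  0.5   0.05  2.21  2.45  0.33 -1.2 ] F [ 0.  -0.3  0.1] w 0.702 g 0.0
n 1 d [ 3.  -0.1 -1.1] twist 0
-1.6 0.1 2.8 0.00;
```

View pics/atk.png

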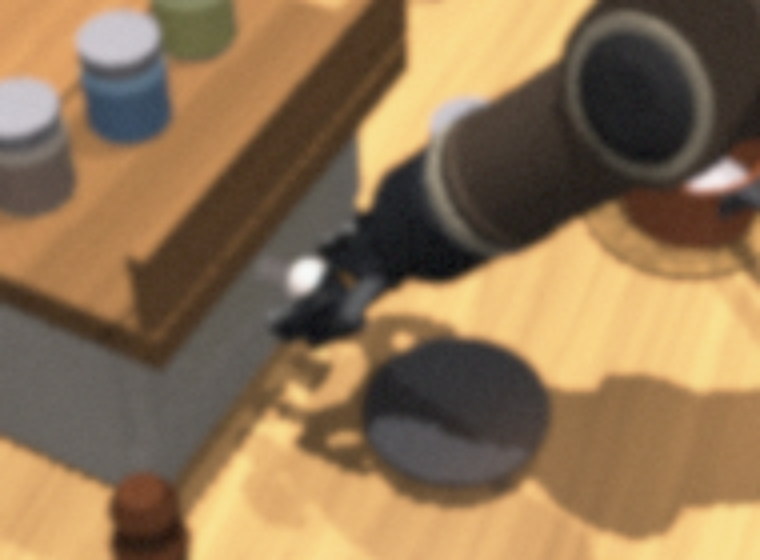

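The side view shows the knob at crop (305,275), between the fingers, with the gripper clear of the board. I close on it.

>>> play_rows --plan "-1 0 2 0 0.5; 0 0 0 0 1; 0 0 0 0 1; 0 0 0 0 1; 0 0 0 0 1; 0 0 0 0 1; 0 0 0 0 1; 0 0 0 0 1" --force 50

```text
time: 20.97
tool_pos: [0.6757, 0.0649, 0.0769]
eef_rot: [0.042, 0.935, -0.006, 0.352]
ft_force: [-2.4, 4.6, 4.0]
gripper_width: 0.309
gripper_force: 48.8
```

Run:
```python
from h import *
st();p=env.sense()["tool_pos"]
plan(p+.02*np.array([-.99,.14,0]),n=1)
```

```text
t 20.97 p [0.6757 0.0649 0.0769] x [-0.749  0.074 -0.658] y [0.082 0.996 0.018] z [ 0.657 -0.04  -0.753] q [-0.32  0.51  0.04  2.2   2.45  0.32 -1.21] F [-2.4  4.6  4. ] w 0.309 g 48.79110533336643
n 1 d [-19.8   2.8   0. ] twist 0
15.0 1.2 -13.1 0.00;
```

>>> play_rows --plan "3 -1 -2.6 0 1; 4 0.3 -3.5 0 1; 6 0.5 -5.3 0 1; 6 0.5 -5.3 0 1; 6 0.5 -5.3 0 1; 6 0.5 -5.3 0 1; 0 0 0 0 1"

```text
time: 21.55
tool_pos: [0.6338, 0.0709, 0.0769]
eef_rot: [0.041, 0.935, -0.005, 0.351]
ft_force: [-2.8, 7.5, 4.7]
gripper_width: 0.304
gripper_force: 51.1
```

Run:
```python
from h import *
st();p=env.sense()["tool_pos"]
imaging.camera("side");imaging.camera("top")
for c in("side","top"): print(c,[(np.round(r["uv"]),r["conf"]) for r in nets.find_in("knob",c)+nets.find_in("slab_edge",c)])
```

```text
t 21.55 p [0.6338 0.0709 0.0769] x [-0.75   0.072 -0.658] y [0.08  0.997 0.019] z [ 0.657 -0.039 -0.753] q [-0.33  0.47  0.01  2.29  2.44  0.38 -1.23] F [-2.8  7.5  4.7] w 0.304 g 51.054156573263754
side [(array([252., 226.]), 0.94), (array([204., 200.]), 0.56), (array([378., 206.]), 0.2)]
top [(array([256., 202.]), 0.71), (array([271., 147.]), 0.64)]
```

>>> play_rows --plan "3 2 -2.6 0 1; 6 1.5 -5.3 0 1; 6 0.5 -5.3 0 1; 6 0.5 -5.3 0 1; 6 0.5 -5.3 0 1; 6 0.5 -5.3 0 1; 0 0 0 0 1"

```text
time: 22.43
tool_pos: [0.5902, 0.077, 0.0769]
eef_rot: [0.042, 0.935, -0.007, 0.351]
ft_force: [-5.1, 1.8, 5.5]
gripper_width: 0.304
gripper_force: 51.5
```

>>> play_rows --plan "6 0.5 -5.3 0 1; 6 0.5 -5.3 0 1; 3 0.3 -2.6 0 1; 0 0 0 0 1"

```text
time: 22.77
tool_pos: [0.5708, 0.0798, 0.0769]
eef_rot: [0.043, 0.935, -0.007, 0.351]
ft_force: [-4.3, 1.1, 7.1]
gripper_width: 0.308
gripper_force: 52.6
```

>>> play_rows --plan "1.5 0.1 -1.3 0 1; 1.5 0.1 -1.3 0 1; 1.5 0.1 -1.3 0 1; 0 0 0 0 1"

```text
time: 23.1
tool_pos: [0.5655, 0.0805, 0.0769]
eef_rot: [0.043, 0.935, -0.007, 0.351]
ft_force: [1.5, 2.3, 2.6]
gripper_width: 0.306
gripper_force: 52.1
```

>>> play_rows --plan "1.5 0.1 -1.3 0 1; 1.5 0.1 -1.3 0 1; 0 0 0 0 1; 0 0 0 0 1"

```text
time: 23.43
tool_pos: [0.5613, 0.0811, 0.0769]
eef_rot: [0.043, 0.935, -0.007, 0.351]
ft_force: [1.4, 1.8, 5.1]
gripper_width: 0.308
gripper_force: 52.3
```

>>> play_rows --plan "1.5 0.1 -1.3 0 1; 1.5 0.1 -1.3 0 1; 0 0 0 0 1; 0 0 0 0 1"

```text
time: 23.77
tool_pos: [0.5574, 0.0817, 0.0769]
eef_rot: [0.043, 0.935, -0.007, 0.351]
ft_force: [1.5, 2.4, 7.0]
gripper_width: 0.308
gripper_force: 52.4
```

>>> play_rows --plan "1.5 0.1 -1.3 0 1; 0 0 0 0 1; 0 0 0 0 1"

```text
time: 24.02
tool_pos: [0.5566, 0.0815, 0.077]
eef_rot: [0.043, 0.935, -0.007, 0.352]
ft_force: [10.7, 1.6, -3.5]
gripper_width: 0.305
gripper_force: 52.1
```

>>> play_rows --plan "0.4 0 -0.4 0 1; 0 0 0 0 1; 0 0 0 0 1"

```text
time: 24.27
tool_pos: [0.5566, 0.0815, 0.077]
eef_rot: [0.043, 0.935, -0.007, 0.352]
ft_force: [16.8, 1.3, -8.2]
gripper_width: 0.31
gripper_force: 51.5
```

>>> play_rows --plan "0 0 0 0 0.6; 0 0 0 0 0.5; 0 0 0 0 0.3; 0 0 0 0 0.3; 0 0 0 0 0.3; 0 0 -10 0 0.3; 0 0 -18 0 0.3; 0 0 -18 0 0.3; 0 0 -18 0 0.3; 0 0 -18 0 0.3; 0 0 -10 0 0.3; 0 0 0 0 0.3"

```text
time: 25.27
tool_pos: [0.4935, 0.0861, 0.1471]
eef_rot: [0.043, 0.935, -0.006, 0.352]
ft_force: [0.2, -1.3, -0.4]
gripper_width: 0.702
gripper_force: 0.0
```

Run:
```python
from h import *
st()
t=imaging.camera("top");s=imaging.camera("side")
cv2.imwrite("pics/fin.png",cv2.resize(np.hstack([t[100:350,100:420],s[120:370,120:440]]),(800,312))[:,:,::-1])
for r in nets.find_in("knob","top"): print(r["uv"],r["conf"],atz("top",r["uv"],.095))
```

```text
t 25.27 p [0.4935 0.0861 0.1471] x [-0.749  0.075 -0.658] y [0.084 0.996 0.018] z [ 0.657 -0.042 -0.753] q [-0.57  0.13  0.03  2.54  1.93  0.4  -0.89] F [ 0.2 -1.3 -0.4] w 0.702 g 0.0
[253.4, 223.2] 0.58 [0.62601564 0.07588831 0.095     ]
[340.0, 229.5] 0.57 [ 0.61878721 -0.09891597  0.095     ]
```

View pics/fin.png

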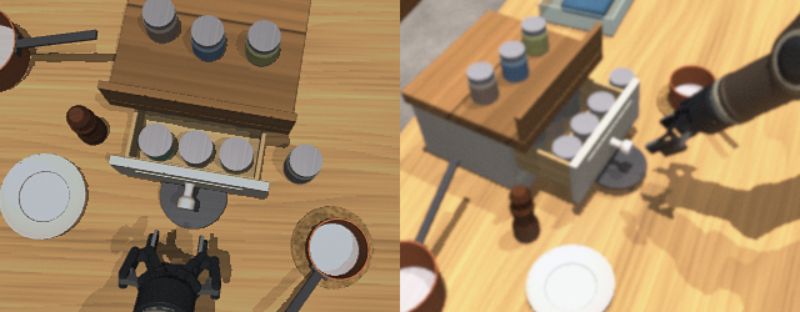

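The top view shows the drawer fully out with the knob at about (248,262). The pan is on the mat, the chest and the other items are in place, and the gripper is clear.

```bash
python3 -c "
from h import *
print(env.hand_in())"
```

```text
the job is handed in; nothing more can be done
None
```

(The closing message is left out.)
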